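Tag the bottle rest with the weak spring

TASK

One of the three spring-mounted bottle rests on the nursery counter has a weak spring. With the fingertips, press each green pad in turn, from the rest at the robot's left hand to the one at its right, to find the softest, then push the coral tag on that same rest fully down to mark it, leaving the other two tags up. Only press: lift and shove nothing, leave the rests and the bottle, stacker and pot standing where they are, and finish clear with all pads sprung back up.

Things in the scene. Friction and masses are not known exactly. Their poses are not given: they have to be found in the camera images.
- rest_a: one of three identical-looking loose, weighted bottle rests (0.9 kg): cream base 150 x 110 mm, 20 mm high, on rubber feet. Origin under its centre; its +x axis points from its tag to its pad, z up. The round pad's centre is 30 mm along +x, the tag's 50 mm along -x, both on the centre line. The rests stand in a row across the robot's front, tags towards the robot within 0.4 rad; +y is the robot's left.
- pad_a_top (a point): centre of the top face of rest_a's sage-green pad, a disc 64 mm across on a coil spring, top 64 mm above the counter when free; it moves down with the pad
- pad_a (a joint): how far rest_a's pad is pressed down: 0 free (up), 0.018 m on its stop; springs back. The three springs differ and cannot be told apart by eye: under 5 N two of the pads sink 3 to 7 mm and the weak, softest one about 15 mm; press with 5 N or more so that the stiffest visibly gives; 20 N puts any of them on its stop.
- tag_a_top (a point): centre of the flat top of rest_a's coral tag, 24 x 34 mm (x, y of the rest), 50 to 56 mm above the counter while up and 40 mm when fully down; it moves with the tag
- tag_a (a joint): how far rest_a's tag is pushed straight down: 0 to 0.006 m at the start (up), 0.016 m fully down on its stop. Stiff slide: about 3 N moves it and it stays where it is left.
- rest_b: one of three identical-looking loose, weighted bottle rests (0.9 kg): cream base 150 x 110 mm, 20 mm high, on rubber feet. Origin under its centre; its +x axis points from its tag to its pad, z up. The round pad's centre is 30 mm along +x, the tag's 50 mm along -x, both on the centre line. The rests stand in a row across the robot's front, tags towards the robot within 0.4 rad; +y is the robot's left.
- pad_b_top (a point): centre of the top face of rest_b's sage-green pad, a disc 64 mm across on a coil spring, top 64 mm above the counter when free; it moves down with the pad
- pad_b (a joint): how far rest_b's pad is pressed down: 0 free (up), 0.018 m on its stop; springs back. The three springs differ and cannot be told apart by eye: under 5 N two of the pads sink 3 to 7 mm and the weak, softest one about 15 mm; press with 5 N or more so that the stiffest visibly gives; 20 N puts any of them on its stop.
- tag_b_top (a point): centre of the flat top of rest_b's coral tag, 24 x 34 mm (x, y of the rest), 50 to 56 mm above the counter while up and 40 mm when fully down; it moves with the tag
- tag_b (a joint): how far rest_b's tag is pushed straight down: 0 to 0.006 m at the start (up), 0.016 m fully down on its stop. Stiff slide: about 3 N moves it and it stays where it is left.
- rest_c: one of three identical-looking loose, weighted bottle rests (0.9 kg): cream base 150 x 110 mm, 20 mm high, on rubber feet. Origin under its centre; its +x axis points from its tag to its pad, z up. The round pad's centre is 30 mm along +x, the tag's 50 mm along -x, both on the centre line. The rests stand in a row across the robot's front, tags towards the robot within 0.4 rad; +y is the robot's left.
- pad_c_top (a point): centre of the top face of rest_c's sage-green pad, a disc 64 mm across on a coil spring, top 64 mm above the counter when free; it moves down with the pad
- pad_c (a joint): how far rest_c's pad is pressed down: 0 free (up), 0.018 m on its stop; springs back. The three springs differ and cannot be told apart by eye: under 5 N two of the pads sink 3 to 7 mm and the weak, softest one about 15 mm; press with 5 N or more so that the stiffest visibly gives; 20 N puts any of them on its stop.
- tag_c_top (a point): centre of the flat top of rest_c's coral tag, 24 x 34 mm (x, y of the rest), 50 to 56 mm above the counter while up and 40 mm when fully down; it moves with the tag
- tag_c (a joint): how far rest_c's tag is pushed straight down: 0 to 0.006 m at the start (up), 0.016 m fully down on its stop. Stiff slide: about 3 N moves it and it stays where it is left.
- bottle: bystander, loose: baby bottle with white collar, 64 mm across, 148 mm tall; origin under its centre, z up. Leave it standing.
- stack: bystander, loose: beige three-tier milk powder stacker, 67 mm across, 146 mm tall; origin under its centre, z up. Leave it standing.
- pot: bystander, loose: small sage-green pot with cream lid, 64 mm across, 63 mm tall; origin under its centre, z up. Leave it standing.
There are look-alikes about, which are no part of the job. Leave any orange or purple look-alike of the rest_a alone.

How it is judged:
By the outcome, as a careful person would: the job done as asked, in the order asked, and still so for the second after the job is handed in, with the robot touching nothing.
It also fails if it takes over 45 s, if anything falls off the work surface, if the arm or the gripper's body presses on something with over 40 N, if the wrist force passes 120 N, or if a joint passes its speed limit or range.

ROBOT

A 6-joint arm with a two-finger parallel gripper is mounted at the origin on the work surface. World frame = base frame: x ahead of the robot, y to its left, z up, the work surface at z = 0. Lengths are in m, angles in rad, forces in N, time in s.
With the tool pointing down it reaches from about 0.425 to 0.95 m from the base axis. Payload 3.5 kg.
Tool frame: the origin (TCP) lies at the very end of the fingers, on their centre line; the grasp point (between the pads) lies 19 mm behind it (tcp_to_grasp is the distance from the TCP to the grasp point, in m); z points along the fingers, y is the direction in which the jaws open and shut (so a half turn about z gives the same grasp; the last joint's range is limited). The gripper opens to 85 mm and grips with 20 to 120 N. Pads are 22 mm wide; open, the fingers measure 114 mm over their backs; the gripper's body (76 mm by 85 mm) begins 54 mm behind the grasp point. The pads swing forward as they close: fully open they stand 13 mm farther back than shut.
Start: joints at [1.169, 0.286, 1.577, -0, 1.279, -0.15], TCP at [0.168, 0.654, 0.231] pointing down, gripper open.
Joint ranges: [-2.77, 2.77], [-0.9, 2.22], [0.21, 2.48], [-1.53, 4.67], [0.24, 2.81], [-2.84, 2.84]. Speed limits (rad/s): [2.79, 2.79, 3.14, 3.14, 3.14, 3.14].

INTERFACE

Orientations are given as a unit quaternion [x, y, z, w].
In Python, from plant import * gives the robot as it stands. The module is installed in compiled form; this text tells all that it offers.
- The arm moves only by the tool arm_command, never from a script. Its argument "steps" is a list of rows, each a list of 3 entries, a list of its own where there are three numbers: the turn, a rotation vector about the tool's x, y, z in rad, then the shift along the tool's x, y, z in m, then the gripper command: -1 is shut, 1 is fully open, values between are in proportion. A call has 1 to 12 rows; each row is the pose to reach, as a shift and turn from the pose measured when the call began, along the tool's axes at that moment; what a row does not reach only later rows make up. A row lasts 1/8 s, in which the tool goes at most 62.5 mm and 10.7 degrees, less where a joint would pass 70% of its speed; a pose out of reach is approached as far as the arm can. A call with a gripper value outside its range is refused whole. The fingers move at their own pace and stop on an object; "force" is the grip in N (left out, the last holds). Time passes only in rows, so rows that repeat a pose let the fingers close. It gives the time, the measured TCP pose, the force and the opening at its end, in the units of the state.
- get_state(): the state, without advancing time (a new reading comes with each control period).
- read_camera(name): name is "side" or "top"; returns a dict with "frame" (400x640x3 uint8, red, green, blue), "vfov" (degrees; the focal length in pixels is half the picture's height over the tangent of half this angle, whatever the lens; pixels are square), "cx", "cy" (the principal point, pixels), "position" and "rotation" of the camera in the world. Camera axes: x right, y up, looking along -z (the intrinsics and any distortion apply to the point x, -y, -z); pixel columns grow to the right and rows downward; lengths in m; the calibration is good to about 2 mm. A picture is of the moment at which its call begins. There is no depth.
- sign_off(): hands the job in, once; it reports no verdict.
The state is a dict: "time": time; "qpos": joint angles; "dq": joint speeds; "joint_efforts": joint torques, N m; "eef_pos": TCP position; "tcp_rot": TCP orientation; "contact_force": force on the tool from outside, world axes, zero at the start; "wrist_torque": the same for the moment, N m; "opening": opening from 0.0 (shut) to 1.0 (fully open).
Only numpy, scipy, OpenCV 4.12 (cv2) and the standard library are available. Lean on these libraries where they do the work, as an engineer would, in place of code of your own. Each camera call takes 0.05 s, during which the arm holds its last target.

## Working session

There is one attempt and no reset: what is moved stays moved. The work goes in short steps, Python scripts to look and compute and a tool call to move; the robot and the scene stay as the last step left them, time stands still between calls to the robot, and variables do not carry over. Pictures are saved under pics/ and viewed, and the job is handed in when it is done.

Besides the shell and the picture viewer there is one more tool, called as name([rows], argument=value, ...), one row to a line, values as JSON. arm_command: Moves the arm, as the interface text tells. Its arguments: {"type":"object","properties":{"steps":{"type":"array"},"force":{"type":"number"}},"required":["steps"]}

```bash
mkdir -p pics; python3 - <<'E'
from plant import *
import cv2
s=get_state()
for k in s: print(k,s[k])
for n in("top","side"):
    c=read_camera(n); print(n,{k:c[k] for k in c if k!="frame"})
    cv2.imwrite(f"pics/{n}0.png",c["frame"][:,:,::-1])
E
```

```text
time 0.0
qpos [ 1.16896440e+00  2.87194710e-01  1.57818656e+00 -9.21093701e-06
  1.27861398e+00 -1.50005123e-01]
dq [ 4.28696795e-04 -2.35106421e-04 -6.19312429e-05 -3.85655727e-04
 -9.83547619e-04  3.17509670e-05]
joint_efforts [-3.93592700e-04 -4.05985665e+01 -2.92622173e+01 -1.30803719e-04
  5.92533019e-03  3.94201868e-05]
eef_pos [0.16790592 0.6530966  0.22992265]
tcp_rot [ 1.25579546e-01  9.92082826e-01 -1.15705776e-03 -3.23027945e-04]
contact_force [ 0.96797508 -0.28746087 -0.03590908]
wrist_torque [0.03553803 0.0199324  0.00073068]
opening 1.0004889540828414
top {'vfov': 53.15338313018415, 'cx': 324.70224809248197, 'cy': 200.1460770642555, 'position': array([ 0.26833629, -0.09240712,  1.25621035]), 'rotation': array([ 0.07551298, -0.07334029, -0.68155805,  0.72415303])}
side {'vfov': 51.953990518704174, 'cx': 324.0887436469083, 'cy': 199.6177964994247, 'position': array([-0.03444235, -0.74775581,  1.10444824]), 'rotation': array([ 0.31278896, -0.11588824, -0.33501177,  0.88119243])}
```

View pics/top0.png

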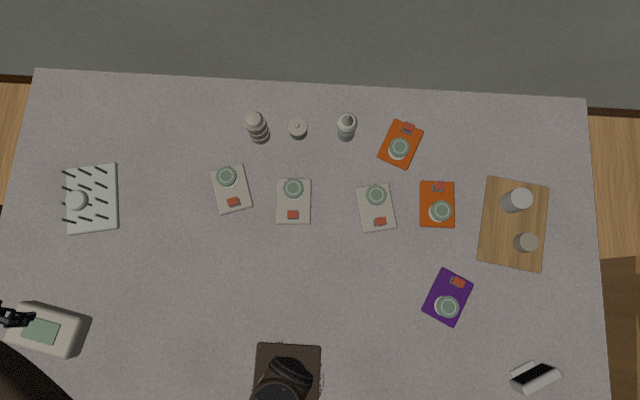

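View pics/side0.png

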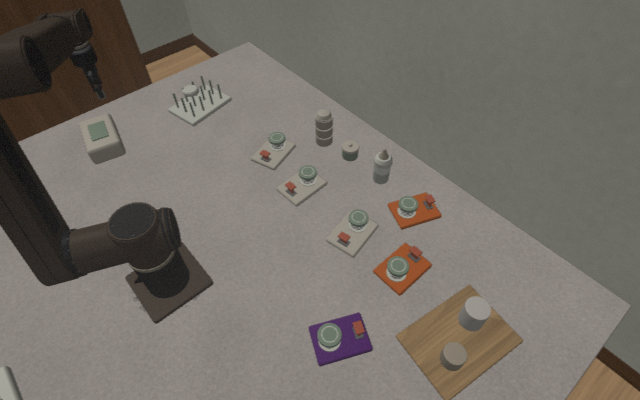

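Candidates for "rest": cream in the top picture at (231,189), (293,201) and (376,208). Look-alikes are orange at (400,144) and (437,204), and purple at (447,297). The device at (40,330) and the pot at (298,128) are also greenish. By the description I choose the three cream ones, and I'll check them in a close crop.

```bash
cat > h.py <<'E'
from plant import *
import cv2, numpy as np
from scipy.spatial.transform import Rotation as R
def cam(n):
    c=read_camera(n); c["f"]=200/np.tan(np.radians(c["vfov"]/2)); c["R"]=R.from_quat(c["rotation"]).as_matrix(); return c
def bp(c,u,v,z):
    d=c["R"]@np.array([(u-c["cx"])/c["f"],-(v-c["cy"])/c["f"],-1]); p=np.array(c["position"])
    return p+d*(z-p[2])/d[2]
def proj(c,P):
    q=c["R"].T@(np.array(P)-c["position"]); return c["cx"]+c["f"]*q[0]/-q[2], c["cy"]-c["f"]*q[1]/-q[2]
def blobs(c,kind):
    h=cv2.cvtColor(c["frame"],cv2.COLOR_RGB2HSV)
    m=cv2.inRange(h,(55,40,60),(95,255,255)) if kind=="pad" else (cv2.inRange(h,(0,120,110),(9,200,255)))
    n,l,st,ce=cv2.connectedComponentsWithStats(m)
    return [(ce[i].round(1).tolist(),st[i].tolist()) for i in range(1,n) if st[i][4]>25]
E
python3 - <<'E'
from h import *
for n in("top","side"):
    c=cam(n)
    for k,z in(("pad",.064),("tag",.053)):
        for b in blobs(c,k): print(n,k,b,bp(c,*b[0],z).round(4)[:2])
    x0,y0,w,hh=(200,150,210,95) if n=="top" else (240,115,160,150)
    cv2.imwrite(f"pics/{n}crop.png",cv2.resize(c["frame"][y0:y0+hh,x0:x0+w,::-1],None,fx=3.7,fy=3.7,interpolation=cv2.INTER_CUBIC))
E
```

```text
top tag ([408.4, 126.1], [403, 122, 12, 10, 73]) [ 0.7845 -0.3342]
top tag ([440.1, 185.3], [435, 182, 11, 8, 76]) [ 0.5946 -0.4357]
top tag ([232.1, 201.0], [227, 197, 11, 9, 71]) [0.5057 0.2031]
top tag ([292.5, 214.0], [288, 211, 10, 7, 70]) [0.4765 0.0147]
top tag ([380.0, 220.8], [375, 217, 11, 8, 74]) [ 0.4717 -0.2528]
top tag ([458.4, 281.9], [453, 277, 12, 11, 87]) [ 0.3034 -0.4896]
side tag ([264.2, 152.9], [260, 150, 9, 6, 33]) [0.5076 0.2011]
side tag ([290.0, 185.6], [286, 182, 9, 8, 41]) [0.4795 0.0155]
side tag ([428.8, 198.2], [424, 195, 10, 8, 53]) [ 0.7868 -0.3328]
side tag ([343.6, 236.3], [338, 232, 12, 9, 56]) [ 0.4738 -0.2557]
side tag ([414.9, 251.0], [409, 247, 13, 10, 71]) [ 0.5967 -0.4358]
side tag ([358.1, 326.9], [353, 321, 11, 13, 94]) [ 0.3063 -0.4896]
```

View pics/topcrop.png

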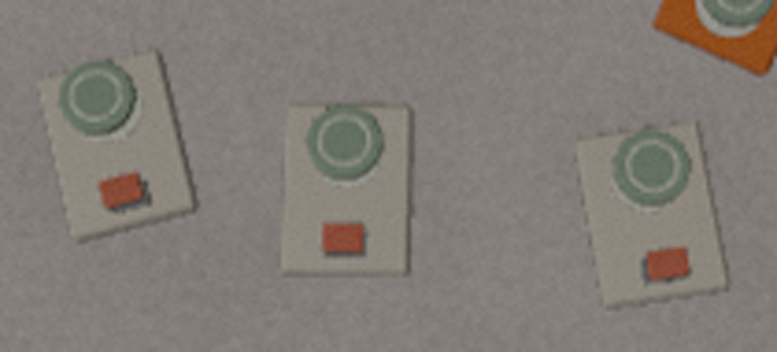

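View pics/sidecrop.png

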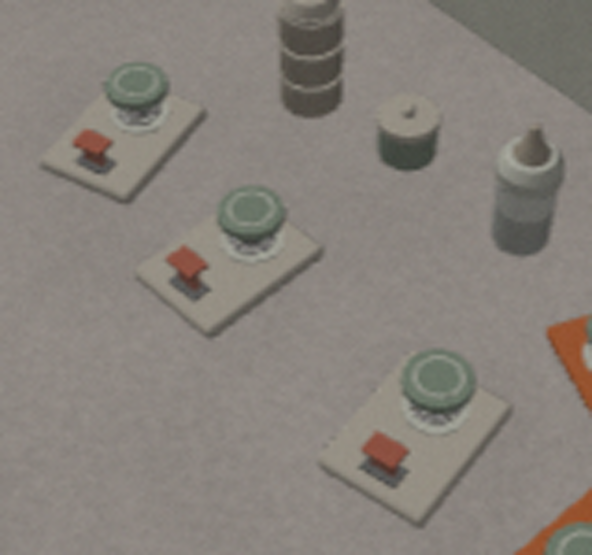

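The crops confirm three cream rests with sage pads: top pixels (226,176), (293,188), (376,195). Their coral tags are on the robot side, at about (232,201), (292,214) and (380,221).

```bash
sed -i 's/(55,40,60),(95,255,255)/(45,22,60),(95,255,255)/' h.py; python3 - <<'E'
from h import *
for n in("top","side"):
    c=cam(n)
    for b in blobs(c,"pad"): print(n,b,bp(c,*b[0],.064).round(4)[:2])
s=get_state();r=R.from_quat(s["tcp_rot"]);print(r.as_matrix().round(3))
E
```

```text
top ([398.9, 146.9], [390, 138, 19, 19, 232]) [ 0.7083 -0.3033]
top ([225.9, 175.8], [216, 166, 21, 20, 256]) [0.5815 0.2281]
top ([292.8, 188.0], [283, 178, 20, 20, 259]) [0.5554 0.0191]
top ([375.5, 195.1], [366, 185, 20, 20, 147]) [ 0.5486 -0.2351]
top ([375.9, 194.4], [370, 189, 12, 12, 107]) [ 0.5508 -0.2363]
top ([440.7, 210.4], [431, 201, 21, 20, 258]) [ 0.513  -0.4344]
top ([447.2, 306.3], [437, 296, 22, 22, 311]) [ 0.2319 -0.453 ]
top ([40.8, 330.7], [21, 317, 39, 29, 708]) [0.0951 0.7021]
side ([97.4, 130.5], [88, 121, 20, 20, 264]) [0.1018 0.7109]
side ([276.7, 137.8], [269, 132, 16, 13, 149]) [0.5839 0.2246]
side ([349.4, 156.3], [342, 152, 16, 9, 81]) [ 0.7182 -0.0254]
side ([307.2, 172.3], [299, 165, 18, 15, 170]) [0.5562 0.0155]
side ([407.6, 203.8], [399, 196, 18, 16, 206]) [ 0.709  -0.3066]
side ([357.9, 217.6], [349, 210, 19, 17, 226]) [ 0.5505 -0.2393]
side ([397.7, 266.3], [388, 257, 20, 19, 278]) [ 0.5137 -0.4399]
side ([329.3, 335.0], [318, 323, 23, 25, 387]) [ 0.2323 -0.4584]
[[-0.968  0.249 -0.   ]
 [ 0.249  0.968 -0.001]
 [ 0.    -0.001 -1.   ]]
```

```bash
cat >> h.py <<'E'
def rel(x,y,z,yaw=0.15):
    s=get_state(); r=R.from_quat(s["tcp_rot"])
    # target: tool z down, tool x = -(cos yaw, sin yaw)
    X=-np.array([np.cos(yaw),np.sin(yaw),0]); Z=np.array([0,0,-1.]); T=R.from_matrix(np.c_[X,np.cross(Z,X),Z])
    print("t",round(s["time"],3),"pos",np.round(s["eef_pos"],4),"F",np.round(s["contact_force"],2),"open",round(s["opening"],2))
    print("turn",(r.inv()*T).as_rotvec().round(3).tolist(),"shift",r.inv().apply(np.array([x,y,z])-s["eef_pos"]).round(4).tolist())
E
python3 - <<'E'
from h import *
rel(.582,.227,.11)
c=cam("side")
print(bp(c,324,140,0.005),bp(c,349,157,0.005),bp(c,381,180,0.005))
E
```

```text
t 0.3 pos [0.1681 0.6535 0.2308] F [ 1.02  1.06 -0.37] open 1.0
turn [-0.001, -0.0, -0.402] shift [-0.5072, -0.3098, 0.121]
[0.74893664 0.14633668 0.005     ] [0.75720445 0.01388498 0.005     ] [ 0.76260036 -0.14610579  0.005     ]
```

Bystanders stand at x≈0.75, well clear of the pads.

arm_command([
  [[0,0,-0.4],[-0.507,-0.31,0.12],-1],
  [[0,0,-0.4],[-0.507,-0.31,0.12],-1],
  [[0,0,-0.4],[-0.507,-0.31,0.12],-1],
  [[0,0,-0.4],[-0.507,-0.31,0.12],-1],
  [[0,0,-0.4],[-0.507,-0.31,0.12],-1],
  [[0,0,-0.4],[-0.507,-0.31,0.12],-1],
  [[0,0,-0.4],[-0.507,-0.31,0.12],-1],
  [[0,0,-0.4],[-0.507,-0.31,0.12],-1],
  [[0,0,-0.4],[-0.507,-0.31,0.12],-1],
  [[0,0,-0.4],[-0.507,-0.31,0.12],-1],
  [[0,0,-0.4],[-0.507,-0.31,0.12],-1],
  [[0,0,-0.4],[-0.507,-0.31,0.12],-1],
])

```text
time: 1.85
eef_pos: [0.5815, 0.2272, 0.1111]
tcp_rot: [-0.074, 0.997, -0.0, -0.0]
contact_force: [-0.4, -0.3, 1.1]
opening: 0.002
```

```bash
python3 - <<'E'
from h import *
rel(.582,.227,.064)
for n in("top","side"):
    c=cam(n);s=get_state();u,v=map(int,proj(c,s["eef_pos"]));print(n,u,v)
    x0,y0=max(u-60,0),max(v-60,0)
    cv2.imwrite(f"pics/{n}1.png",cv2.resize(c["frame"][y0:y0+120,x0:x0+120,::-1],None,fx=4,fy=4))
E
python3 -c "
import cv2,numpy as np
cv2.imwrite('pics/j1.png',cv2.resize(np.hstack([cv2.imread('pics/%s1.png'%n) for n in('top','side')]),None,fx=.8,fy=.8))"
```

```text
t 1.85 pos [0.5815 0.2272 0.1111] F [-0.4  -0.29  1.08] open 0.0
turn [-0.0, -0.001, -0.002] shift [-0.0005, -0.0002, 0.0471]
top 222 171
side 274 127
```

View pics/j1.png

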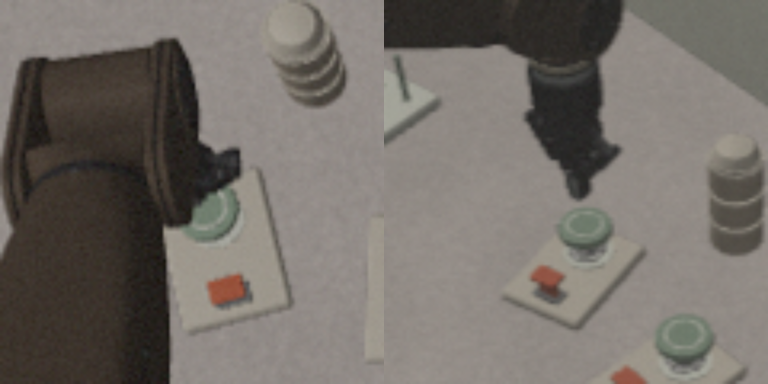

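The shut fingertips hang over the left pad. Next I press it in stages.

arm_command([
  [[0,0,0],[0,0,0.035],-1],
  [[0,0,0],[0,0,0.047],-1],
  [[0,0,0],[0,0,0.053],-1],
  [[0,0,0],[0,0,0.053],-1],
  [[0,0,0],[0,0,0.053],-1],
])

```text
time: 2.58
eef_pos: [0.5819, 0.2285, 0.0599]
tcp_rot: [-0.075, 0.997, 0.0, 0.001]
contact_force: [-3.2, 0.9, 3.9]
opening: 0.004
```

arm_command([
  [[0,0,0],[0,0,0.004],-1],
  [[0,0,0],[0,0,0.004],-1],
  [[0,0,0],[0,0,0.004],-1],
])

```text
time: 2.95
eef_pos: [0.5824, 0.2285, 0.0569]
tcp_rot: [-0.075, 0.997, 0.0, 0.002]
contact_force: [-4.7, 1.4, 6.0]
opening: 0.004
```

```bash
python3 - <<'E'
from h import *
rel(.582,.227,.064)
for i in range(4):
    c=cam("side");s=get_state();print(s["eef_pos"].round(4) if hasattr(s["eef_pos"],"round") else s["eef_pos"],s["contact_force"])
cv2.imwrite("pics/s2.png",cv2.resize(c["frame"][85:185,220:340,::-1],None,fx=5,fy=5))
E
```

```text
t 2.95 pos [0.5824 0.2285 0.0569] F [-4.74  1.43  5.97] open 0.0
turn [0.0, 0.003, -0.0] shift [0.0006, -0.0014, -0.0071]
[0.5824 0.2285 0.0568] [-3.21464943  0.32381149  4.77911881]
[0.5824 0.2285 0.0569] [-3.77155131  0.28937804  5.38050212]
[0.5824 0.2285 0.0569] [-3.00498737  1.16919523  5.75936792]
[0.5824 0.2285 0.0568] [-3.79677504  0.19295917  5.66789547]
```

View pics/s2.png

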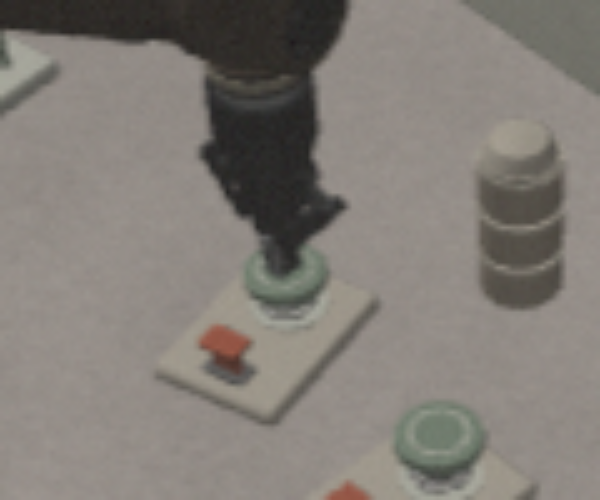

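Left: 7 mm at about 5.5 N, so it is not weak. Next is the middle pad.

arm_command([
  [[0,0,0],[0,0,-0.03],-1],
  [[0,0,0],[0,0,-0.053],-1],
  [[0,0,0],[0.017,-0.061,-0.053],-1],
  [[0,0,0],[0.034,-0.122,-0.053],-1],
  [[0,0,0],[0.051,-0.183,-0.053],-1],
  [[0,0,0],[0.057,-0.204,-0.053],-1],
  [[0,0,0],[0.057,-0.204,-0.053],-1],
  [[0,0,0],[0.057,-0.204,-0.02],-1],
  [[0,0,0],[0.057,-0.204,-0.02],-1],
])

```text
time: 4.28
eef_pos: [0.5545, 0.0193, 0.074]
tcp_rot: [-0.075, 0.997, 0.001, -0.001]
contact_force: [-0.4, 0.5, 0.4]
opening: -0.004
```

```bash
python3 - <<'E'
from h import *
rel(.556,.018,.058)
c=cam("side")
cv2.imwrite("pics/s3.png",cv2.resize(c["frame"][100:220,240:380,::-1],None,fx=5,fy=5))
E
```

```text
t 4.275 pos [0.5545 0.0193 0.074 ] F [-0.44  0.53  0.41] open -0.0
turn [0.002, -0.002, 0.001] shift [-0.0013, -0.0015, 0.016]
```

View pics/s3.png

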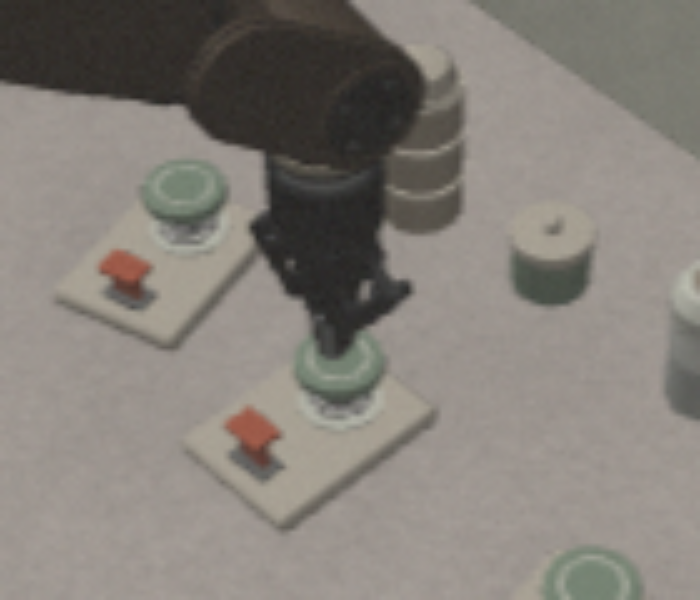

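arm_command([
  [[0,0,0],[-0.001,-0.001,0.01],-1],
  [[0,0,0],[-0.001,-0.001,0.016],-1],
  [[0,0,0],[-0.001,-0.001,0.02],-1],
  [[0,0,0],[-0.001,-0.001,0.02],-1],
  [[0,0,0],[-0.001,-0.001,0.02],-1],
])

```text
time: 4.95
eef_pos: [0.5576, 0.0185, 0.0563]
tcp_rot: [-0.075, 0.997, 0.0, 0.001]
contact_force: [1.5, 1.9, 3.4]
opening: -0.001
```

```bash
python3 - <<'E'
from h import *
for i in range(5):
    c=cam("side");s=get_state();print(np.round(s["eef_pos"],4),np.round(s["contact_force"],2))
E
```

```text
[0.5575 0.0184 0.0562] [1.43 0.97 3.7 ]
[0.5574 0.0184 0.0562] [1.93 1.71 2.1 ]
[0.5574 0.0183 0.0561] [0.32 1.15 2.97]
[0.5574 0.0183 0.056 ] [1.73 1.38 3.91]
[0.5573 0.0183 0.056 ] [1.69 1.26 3.34]
```

arm_command([
  [[0,0,0],[0,0,0.006],-1],
  [[0,0,0],[0,0,0.008],-1],
  [[0,0,0],[0,0,0.008],-1],
  [[0,0,0],[0,0,0.008],-1],
])

```text
time: 5.7
eef_pos: [0.5574, 0.0182, 0.0481]
tcp_rot: [-0.075, 0.997, 0.0, 0.001]
contact_force: [1.3, 2.0, 5.1]
opening: 0.001
```

```bash
python3 - <<'E'
from h import *
for i in range(5):
    c=cam("side");s=get_state();print(np.round(s["eef_pos"],4),np.round(s["contact_force"],2))
E
```

```text
[0.5574 0.0182 0.0481] [1.62 1.56 5.32]
[0.5574 0.0182 0.0481] [-0.12  0.94  5.41]
[0.5574 0.0182 0.0481] [1.05 0.99 4.66]
[0.5574 0.0182 0.0481] [1.52 1.13 5.09]
[0.5574 0.0182 0.0481] [1.12 1.2  4.95]
```

Middle: 16 mm at 5 N, so this is the weak one. I still press the right pad, as asked.

arm_command([
  [[0,0,0],[0,0,-0.035],-1],
  [[0,0,0],[0,0,-0.062],-1],
  [[0,0,0],[0.011,-0.061,-0.062],-1],
  [[0,0,0],[0.022,-0.122,-0.062],-1],
  [[0,0,0],[0.033,-0.183,-0.062],-1],
  [[0,0,0],[0.044,-0.244,-0.062],-1],
  [[0,0,0],[0.045,-0.251,-0.062],-1],
  [[0,0,0],[0.045,-0.251,-0.062],-1],
  [[0,0,0],[0.045,-0.251,-0.028],-1],
  [[0,0,0],[0.045,-0.251,-0.028],-1],
])

```text
time: 7.2
eef_pos: [0.5479, -0.2333, 0.0722]
tcp_rot: [-0.076, 0.997, 0.003, -0.002]
contact_force: [-0.8, 1.5, -0.2]
opening: -0.001
```

```bash
python3 - <<'E'
from h import *
rel(.55,-.237,.058)
c=cam("side")
cv2.imwrite("pics/s4.png",cv2.resize(c["frame"][130:280,260:420,::-1],None,fx=4,fy=4))
E
```

```text
t 7.2 pos [ 0.5479 -0.2333  0.0722] F [-0.81  1.5  -0.21] open -0.0
turn [0.006, -0.004, 0.003] shift [-0.0015, -0.0041, 0.0142]
```

View pics/s4.png

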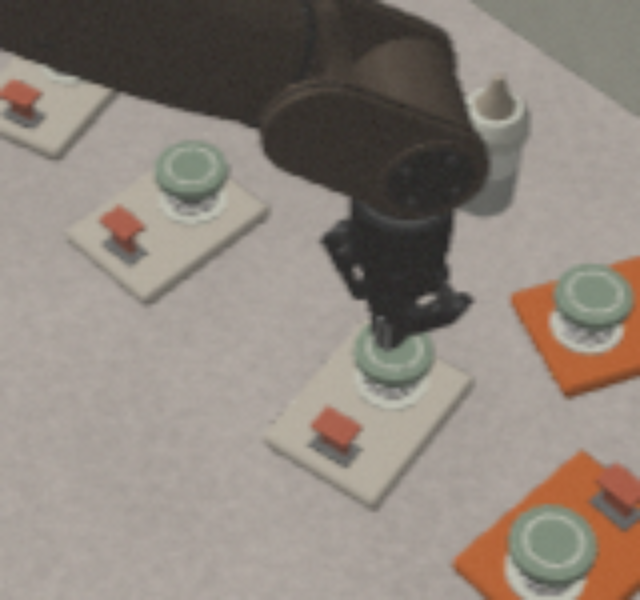

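arm_command([
  [[0,0,0],[-0.001,-0.003,0.0],-1],
  [[0,0,0],[-0.001,-0.003,0.008],-1],
  [[0,0,0],[-0.001,-0.003,0.014],-1],
  [[0,0,0],[-0.001,-0.003,0.017],-1],
  [[0,0,0],[-0.001,-0.003,0.017],-1],
  [[0,0,0],[-0.001,-0.003,0.017],-1],
])

```text
time: 8.0
eef_pos: [0.5513, -0.2372, 0.0585]
tcp_rot: [-0.076, 0.997, 0.002, -0.0]
contact_force: [-1.5, 1.8, 6.6]
opening: 0.0
```

```bash
python3 - <<'E'
from h import *
for i in range(5):
    c=cam("side");s=get_state();print(np.round(s["eef_pos"],4),np.round(s["contact_force"],2))
E
```

```text
[ 0.5513 -0.2371  0.0585] [-0.76  1.41  6.18]
[ 0.5513 -0.2371  0.0585] [-0.69  1.76  5.86]
[ 0.5513 -0.2371  0.0585] [-1.17  1.69  6.55]
[ 0.5513 -0.2371  0.0585] [-0.52  1.45  7.21]
[ 0.5513 -0.2371  0.0585] [-0.09  1.77  5.19]
```

Right: 5.5 mm at 6 N. The middle rest is the softest, so I go to its tag.

arm_command([
  [[0,0,0],[0,0,-0.03],-1],
  [[0,0,0],[0,0,-0.052],-1],
  [[0,0,0.05],[0.008,0.06,-0.052],-1],
  [[0,0,0.11],[0.016,0.12,-0.052],-1],
  [[0,0,0.11],[0.024,0.18,-0.052],-1],
  [[0,0,0.11],[0.032,0.24,-0.052],-1],
  [[0,0,0.11],[0.035,0.26,-0.052],-1],
  [[0,0,0.11],[0.035,0.26,-0.052],-1],
  [[0,0,0.11],[0.035,0.26,-0.03],-1],
  [[0,0,0.11],[0.035,0.26,-0.03],-1],
])

```text
time: 9.5
eef_pos: [0.4762, 0.0136, 0.0879]
tcp_rot: [-0.021, 1.0, 0.002, -0.002]
contact_force: [0.0, 0.7, -0.5]
opening: 0.001
```

```bash
python3 - <<'E'
from h import *
rel(.478,.015,.036,.04)
c=cam("side")
for k,z in(("pad",.064),("tag",.053)):
    for b in blobs(c,k): print(k,b[0],b[1][4],bp(c,*b[0],z).round(4)[:2])
cv2.imwrite("pics/s5.png",cv2.resize(c["frame"][120:240,230:370,::-1],None,fx=5,fy=5))
E
```

```text
t 9.5 pos [0.4762 0.0136 0.0879] F [ 0.02  0.68 -0.47] open 0.0
turn [0.004, -0.005, 0.002] shift [-0.0021, 0.0011, 0.0519]
pad [349.0, 156.5] 79 [ 0.7165 -0.0252]
pad [307.9, 172.6] 158 [0.5571 0.0128]
pad [407.6, 203.9] 207 [ 0.7086 -0.3069]
pad [358.0, 217.8] 228 [ 0.5501 -0.2401]
pad [397.5, 266.3] 279 [ 0.5133 -0.4396]
pad [329.2, 335.0] 379 [ 0.2321 -0.4582]
tag [264.4, 153.1] 36 [0.5076 0.1998]
tag [290.0, 185.6] 41 [0.4795 0.0155]
tag [428.8, 198.3] 58 [ 0.7864 -0.3331]
tag [343.5, 236.4] 58 [ 0.4733 -0.2557]
tag [414.9, 251.0] 72 [ 0.5967 -0.4358]
tag [358.3, 326.9] 95 [ 0.3066 -0.49  ]
```

View pics/s5.png

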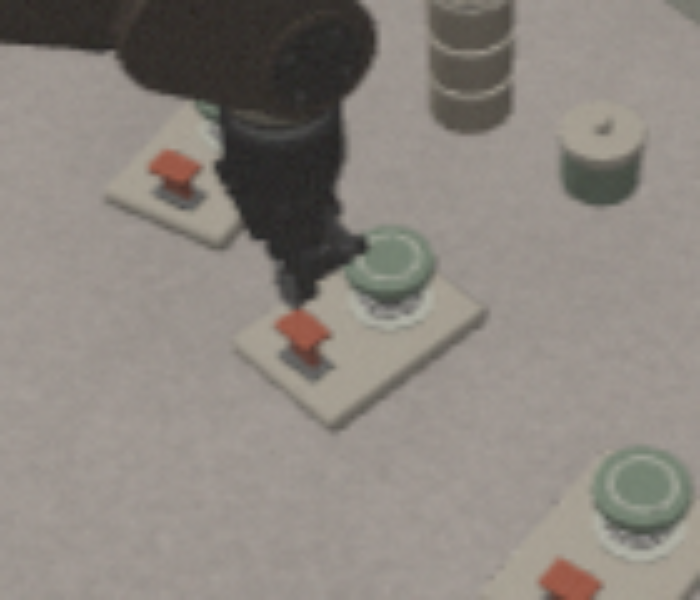

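Nothing has shifted and all pads are up. The fingers hang over the middle tag at about (300,325) in the crop. Now I press it down.

arm_command([
  [[0,0,0],[-0.002,0.001,0.02],-1],
  [[0,0,0],[-0.002,0.001,0.035],-1],
  [[0,0,0],[-0.002,0.001,0.042],-1],
  [[0,0,0],[-0.002,0.001,0.048],-1],
  [[0,0,0],[-0.002,0.001,0.052],-1],
  [[0,0,0],[-0.002,0.001,0.052],-1],
  [[0,0,0],[-0.002,0.001,0.052],-1],
])

```text
time: 10.42
eef_pos: [0.4796, 0.0141, 0.0399]
tcp_rot: [-0.021, 1.0, 0.001, -0.002]
contact_force: [-7.5, -1.8, 18.8]
opening: 0.002
```

The tag is on its stop (z 0.0399 m, 19 N). Lifting clear.

arm_command([
  [[0,0,0],[0,0,-0.01],-1],
  [[0,0,0],[0,0,-0.05],-1],
  [[0,0,0],[0,0,-0.1],-1],
  [[0,0,0],[0,0,-0.16],-1],
  [[0,0,0],[0,0.06,-0.19],-1],
  [[0,0,0],[0,0.12,-0.19],-1],
  [[0,0,0],[0,0.18,-0.19],-1],
  [[0,0,0],[0,0.24,-0.19],-1],
  [[0,0,0],[0,0.3,-0.19],-1],
  [[0,0,0],[0,0.36,-0.19],-1],
  [[0,0,0],[0,0.36,-0.19],-1],
  [[0,0,0],[0,0.36,-0.19],-1],
])

```text
time: 11.92
eef_pos: [0.4644, 0.3734, 0.23]
tcp_rot: [-0.022, 1.0, 0.001, -0.003]
contact_force: [0.1, -0.7, 0.9]
opening: 0.0
```

```bash
python3 - <<'E'
from h import *
rel(0.5,.4,.2)
for n in ("top","side"):
    c=cam(n)
    for k,z in(("pad",.064),("tag",.053)):
        for b in blobs(c,k): print(n,k,b[0],b[1][4],bp(c,*b[0],z).round(4)[:2])
    cv2.imwrite(f"pics/{n}6.png",cv2.resize(c["frame"][110:270,190:430,::-1],None,fx=3.3,fy=3.3))
E
```

```text
t 11.925 pos [0.4644 0.3734 0.23  ] F [ 0.12 -0.7   0.95] open 0.0
turn [0.002, -0.005, -0.107] shift [-0.0369, 0.025, 0.0299]
top pad [297.0, 137.0] 31 [0.7214 0.0186]
top pad [399.0, 147.1] 233 [ 0.7076 -0.3036]
top pad [226.0, 175.7] 258 [0.5818 0.2279]
top pad [292.9, 188.0] 254 [0.5554 0.0188]
top pad [375.7, 194.8] 253 [ 0.5495 -0.2357]
top pad [440.7, 210.4] 252 [ 0.513  -0.4344]
top pad [447.3, 306.4] 308 [ 0.2316 -0.4533]
top pad [40.1, 330.0] 752 [0.0969 0.7045]
top tag [408.5, 126.3] 72 [ 0.7838 -0.3345]
top tag [440.1, 185.2] 78 [ 0.5949 -0.4357]
top tag [232.2, 201.0] 72 [0.5057 0.2028]
top tag [292.5, 215.0] 70 [0.4734 0.0145]
top tag [380.0, 220.8] 73 [ 0.4717 -0.2528]
top tag [458.5, 281.8] 87 [ 0.3037 -0.4899]
side pad [97.4, 130.5] 270 [0.1018 0.7109]
side pad [276.5, 137.7] 142 [0.5837 0.2255]
side pad [349.4, 156.2] 74 [ 0.7186 -0.025 ]
side pad [307.2, 172.3] 177 [0.5562 0.0155]
side pad [407.7, 203.8] 204 [ 0.7092 -0.3068]
side pad [358.0, 217.7] 218 [ 0.5504 -0.2398]
side pad [397.5, 266.3] 277 [ 0.5133 -0.4396]
side pad [329.0, 335.0] 377 [ 0.2317 -0.4579]
side tag [264.4, 153.0] 33 [0.5079 0.2002]
side tag [290.4, 188.4] 40 [0.4727 0.0048]
side tag [428.7, 198.1] 54 [ 0.7869 -0.3323]
side tag [343.6, 236.3] 56 [ 0.4738 -0.2557]
side tag [414.9, 250.9] 71 [ 0.5969 -0.4356]
side tag [358.3, 327.0] 95 [ 0.3065 -0.4901]
```

View pics/side6.png

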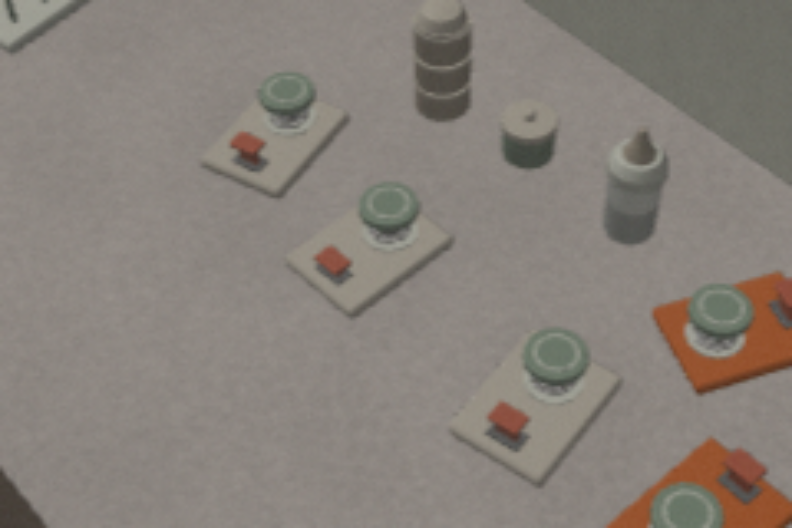

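View pics/top6.png

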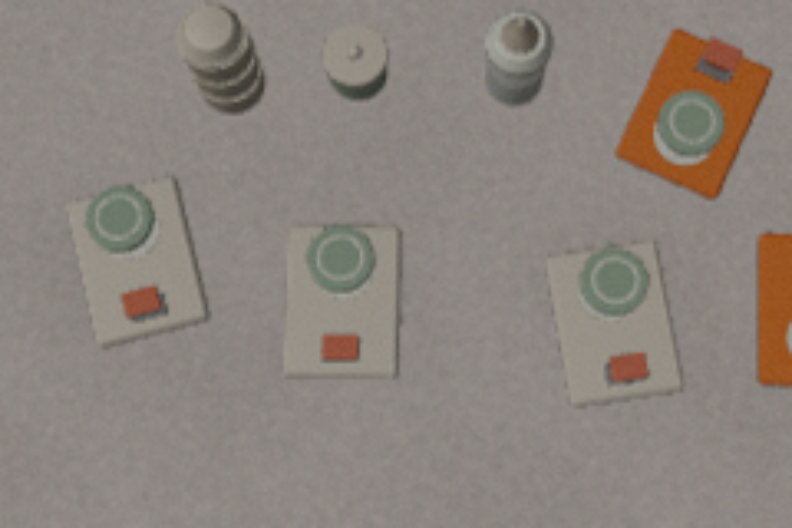

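The side view (middle tag at crop (332,262)) shows the middle tag lower and the other two unchanged. All pads are up, nothing has moved, and the arm is clear.

```bash
python3 - <<'E'
from plant import *
s=get_state();print(s["time"],max(abs(x) for x in s["dq"]));print(sign_off())
E
```

```text
12.025 0.01002456514803232
the job is handed in; nothing more can be done
None
```

I found the middle rest to be the weak one, pushed its coral tag fully down, and handed the job in at about 12 s. I pressed the pads with shut fingertips, in order from left to right:

| Rest | Pad sank | At force |
|---|---|---|
| Left | about 7 mm | about 5.5 N |
| Middle | about 16 mm | about 5 N |
| Right | about 5.5 mm | about 6 N |

**Tag:** it was pressed until the fingertips stood at 39.9 mm with 19 N, which is its 40 mm stop.

**Last checks:** in both camera views the middle tag is visibly lower. The other two tags and all three pads show no change beyond measuring noise. The rests, bottle, stacker and pot stand where they were, and the arm is clear at z = 0.23 m. None of the checks failed or disagreed. The force readings scatter by about 1 N, too little to change which pad is softest.

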